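# Pull out the spice bin and point out the yellow-lidded jar

## Robot

A 7-joint arm with a two-finger parallel gripper is mounted at the origin on the work surface. World frame = base frame: x ahead of the robot, y to its left, z up, the work surface at z = 0. Lengths are in m, angles in degrees, forces in N, time in s.
With the tool pointing down it reaches from about 0.425 to 0.875 m from the base axis. Payload 4.7 kg.
Tool frame: the origin (TCP) lies between the finger pads, 19 mm behind the fingertips; this is the grasp point; z points along the fingers, y is the line along which they close (so a half turn about z gives the same grasp; the last joint's range is limited). The gripper opens to 87 mm and grips with 3 to 60 N. Pads are 19 mm wide; open, the fingers measure 117 mm over their backs; the gripper's body (75 mm by 190 mm) begins 51 mm behind the grasp point.
Start: joints at [-75.396, 18.392, -4.016, 83.108, 1.295, 78.541, -3.26], TCP at [0.155, 0.631, 0.241] pointing down, gripper open.
Joint ranges: [-163.93, 163.93], [-17.29, 119.83], [-79.2, 71.16], [3.27, 140.29], [-89.18, 269.18], [5.43, 117.66], [-154.24, 154.24]. Speed limits (degrees/s): [147.25, 147.25, 180, 180, 180, 180, 180].

## Interface

Orientations are given as [roll, pitch, yaw] about the fixed x, y, z axes, in that order (R = Rz(yaw) Ry(pitch) Rx(roll)).
In Python, from cell import env gives the robot as it stands. The module is installed in compiled form; this text tells all that it offers.
- The arm moves only by the tool send_rows, never from a script. Its arguments are lists of equal length, an entry for each row: "xyz": the shift along the tool's x, y, z in m, a list of three; "rotation": the turn, a rotation vector about the tool's x, y, z in rad, a list of three; "jaw": the opening, from 0 (shut) to 1 (fully open). A call has 1 to 20 rows; each row shifts and turns the commanded pose from where the row before left it, along the tool's axes as they then stand; what a row does not reach is not made up. A row lasts 1/10 s, in which the tool goes at most 50 mm and 8.59 degrees, less where a joint would pass 70% of its speed; a pose out of reach is approached as far as the arm can. A call is refused whole if a number of a shift passes 0.05 or a number of a turn 0.15, either way. A call with a gripper value outside its range is refused whole. The fingers move at their own pace and stop on an object; "newtons" is the grip in N (left out, the last holds). Time passes only in rows, so rows that do not move let the fingers close. It gives the time, the measured TCP pose, the force, the opening and the grip force at its end, in the units of the state.
- env.get_obs(): the state, without advancing time (a new reading comes with each control period).
- env.read_camera(name): name is "scene" or "side" or "wrist"; returns a dict with "image" (400x640x3 uint8, blue, green, red), "fx", "fy", "cx", "cy" (pixels), "R" (3x3) and "t" (3): a world point X has camera coordinates R X + t. Camera axes: x right, y down, z forward; pixel columns grow to the right and rows downward; lengths in m; the calibration is good to about 2 mm. A picture is of the moment at which its call begins. There is no depth.
- env.sign_off(): hands the job in; it is judged then, once.
The state is a dict: "time_s": time; "qpos": joint angles; "joint_velocities": joint speeds; "effort": joint torques, N m; "tool_pos": TCP position; "tool_rot": TCP orientation; "force": force on the tool from outside, world axes, zero at the start; "wrist_torque": the same for the moment, N m; "grip_width": finger opening in m; "grasp_force": force on a finger pad.
Only numpy, scipy, OpenCV 4.12 (cv2) and the standard library are available. Lean on these libraries where they do the work, as an engineer would, in place of code of your own. Each camera call takes 0.05 s, during which the arm holds its last target. There are 200 camera calls.

## Task

Hook your fingertips behind the blue handle of the clear spice bin and, without gripping it, gently slide the bin along the bench towards you until the jar with the yellow lid is fully out from under the wire shelf; do not lift the bin. Then let go of the handle and point at that jar: bring your fingertips just above the middle of its lid, close but without touching, stay there for about two seconds, and finish still pointing. Take nothing out, touch none of the jars, do not bump the wire shelf, and leave the other things where they stand.

Things in the scene. Friction and masses are not known exactly. Their poses are not given: they have to be found in the camera images.
- bin_handle (a point): middle of the blue bow handle on the bin's front: a level round bar 10 mm thick, 120 mm long, 52 mm above the bench, parallel to the front wall, its centre line 45 mm in front of it, joined to the wall at both ends; the gap between bar and wall, 40 x 110 mm, is open above and below for closed fingertips. Axes as the bin's
- bin: clear bin, loose, 186 deep (x) x 192 wide (y) x 75 mm tall, walls 4 mm; 0.9 kg full, slides at 3 to 8 N. Origin: centre of underside; x from the handle side to the back, y left, z up. Front wall stands about 60 mm out from the shelf's edge. Tea sachets fill its first 54 mm (54 mm high); behind them, under the shelf, two rows of three jars 61 mm apart, in any order
- riser: dark steel wire shelf, fixed on the bench over the back of the bin: 200 deep (x) x 420 mm wide (y), deck 147 to 153 mm above the bench, wire legs at both ends. Origin: on the bench under the deck's centre; x points away from the robot (within 0.2 rad), so its front edge is at x = -100 mm. Stock stands on the deck from 45 mm behind that edge
- jar_yellow_top (a point): centre of the top of the yellow lid of the jar to point at; the lid is 43 mm wide and its top lies 100 mm above the jar's underside (104 mm above the bench when in the bin)
- jar_yellow: loose spice jar with a yellow lid, 43 mm wide, 100 mm tall, about 80 g, standing in the bin. Origin: centre of its underside, z up. The jar to point at; it holds yellow spice
- jar_red: loose spice jar with a red lid, 43 mm wide, 100 mm tall, about 80 g, standing in the bin. Origin: centre of its underside, z up
- jar_green: loose spice jar with a green lid, 43 mm wide, 100 mm tall, about 80 g, standing in the bin. Origin: centre of its underside, z up
- jar_blue: loose spice jar with a blue lid, 43 mm wide, 100 mm tall, about 80 g, standing in the bin. Origin: centre of its underside, z up
- jar_white: loose spice jar with a white lid, 43 mm wide, 100 mm tall, about 80 g, standing in the bin. Origin: centre of its underside, z up
- jar_black: loose spice jar with a black lid, 43 mm wide, 100 mm tall, about 80 g, standing in the bin. Origin: centre of its underside, z up
- jam_jar: dark red jam jar with a red lid, 68 mm wide, 85 mm tall, standing on the wire shelf, loose. Origin: centre of its underside, z up
- soup_can: food can with a red label, 72 mm wide, 85 mm tall, standing on the wire shelf, loose. Origin: centre of its underside, z up
- tuna_can: flat can with a blue label, 86 mm wide, 42 mm tall, on the bench to the right of the bin, loose. Origin: centre of its underside, z up
- honey_jar: amber honey jar with a brass lid, 68 mm wide, 88 mm tall, on the bench to the left of the bin, loose. Origin: centre of its underside, z up
- mustard: yellow squeeze bottle with a green cap, 56 mm wide, 165 mm tall, on the bench to the left, loose. Origin: centre of its underside, z up
- tea_box: orange carton 65 x 75 mm, 95 mm tall, on the bench to the right, loose. Origin: centre of its underside, z up
Mind the look-alikes: they are no part of the job. Of the things like the jar_blue, leave any that is purple; of the rest the larger one is meant.

How it is judged (in metres and radians):
On the way, in this order (a step that is already met when the one before it is completed fails the run):
1. the bin has been slid out until the yellow-lidded jar is fully out from under the wire shelf (x of jar_yellow_top in the frame of riser below -0.125 m and height (world z) of bin below 0.008 m), for 0.2 s.
2. the fingertips point at the yellow lid from just above it for about two seconds (horizontal distance between the grasp point and jar_yellow_top below 0.02 m and z of the grasp point in the frame of jar_yellow_top between 0.01 and 0.075 m), for 1.5 s.
At the end, for the whole second after the job is handed in: Tool point within 20 mm sideways of the yellow lid's centre and 10 to 75 mm above it, touching nothing; jar centre at least 25 mm in front of the shelf's edge; bin still and flat on the bench (under 6 mm up), all six jars upright in it (0.15 rad, 12 mm); all else in place (all of step 2 and x of jar_yellow_top in the frame of riser below -0.125 m and height (world z) of bin below 0.006 m and angle between bin's own z axis and vertical below 0.05 rad and linear speed of each of bin, jar_yellow below 0.02 m/s and angle between each of jar_yellow, jar_red, jar_green, jar_blue, jar_white, jar_black's own z axis and vertical below 0.15 rad and z of each of jar_yellow, jar_red, jar_green, jar_blue, jar_white, jar_black in the frame of bin below 0.012 m).
It fails at once if the bin is lifted or tipped (12 mm, 0.12 rad), or it or its handle is gripped or pressed hard (25 N) (contact force between the fingers and bin above 25 N or height (world z) of bin above 0.012 m or angle between bin's own z axis and vertical above 0.12 rad).
It fails at once if a spice jar is touched by the robot (0.5 N) (contact force between any of the fingers, the arm and jar_yellow above 0.5 N or contact force between any of the fingers, the arm and jar_red above 0.5 N or contact force between any of the fingers, the arm and jar_green above 0.5 N or contact force between any of the fingers, the arm and jar_blue above 0.5 N or contact force between any of the fingers, the arm and jar_white above 0.5 N or contact force between any of the fingers, the arm and jar_black above 0.5 N).
It fails at once if a spice jar is lifted in the bin (20 mm) or tipped (0.35 rad) (z of any of jar_yellow, jar_red, jar_green, jar_blue, jar_white, jar_black in the frame of bin above 0.02 m or angle between any of jar_yellow, jar_red, jar_green, jar_blue, jar_white, jar_black's own z axis and vertical above 0.35 rad).
It fails at once if the wire shelf is bumped (5 N) (contact force between any of the fingers, the arm and riser above 5 N).
It fails at once if another thing on the bench or shelf is moved (15 mm) (distance of any of jam_jar, soup_can, tuna_can, honey_jar, mustard, tea_box from where it was at the start of the episode above 0.015 m).
It also fails if it takes over 51 s, if anything falls off the work surface, if the arm or the gripper's body presses on something with over 40 N, if the wrist force passes 120 N, or if a joint passes its speed limit or range.

## Working session

There is one attempt and no reset: what is moved stays moved. The work goes in short steps, Python scripts to look and compute and a tool call to move; the robot and the scene stay as the last step left them, time stands still between calls to the robot, and variables do not carry over. Pictures are saved under pics/ and viewed, at most 10 in all, crops included, and the job is handed in when it is done.

Besides the shell and the picture viewer there is one more tool, called after ">>>" by a JSON object that holds its "name" and its "arguments", one argument or row to a line. send_rows: Moves the arm, as the interface text tells. Its arguments: {"type":"object","properties":{"xyz":{"type":"array"},"rotation":{"type":"array"},"jaw":{"type":"array"},"newtons":{"type":"number"}},"required":["xyz","rotation","jaw"]}

```bash
mkdir -p pics; python3 - <<'E'
from cell import env
import cv2
for n in ("scene","side"):
    c=env.read_camera(n); cv2.imwrite(f"pics/{n}0.png",c["image"])
    print(n,c["fx"],c["cx"],c["cy"],(-c["R"].T@c["t"]).round(3),c["R"].round(3).tolist())
o=env.get_obs(); print(o["time_s"],o["tool_pos"],o["tool_rot"],o["grip_width"])
E
```

```text
scene 514.4736691712716 317.7451179173391 191.88394587070528 [0.869 0.283 1.332] [[-0.782, 0.624, 0.008], [0.592, 0.746, -0.306], [-0.197, -0.235, -0.952]]
side 508.70019614766994 323.9434358123143 208.56601868228225 [ 0.845 -0.287  1.182] [[0.743, 0.67, -0.005], [0.63, -0.702, -0.332], [-0.226, 0.244, -0.943]]
0.1 [0.15490579 0.63078392 0.24026024] [-1.79900696e+02  4.62928909e-03  1.66207632e+02] 0.0868617601888943
```

View pics/scene0.png

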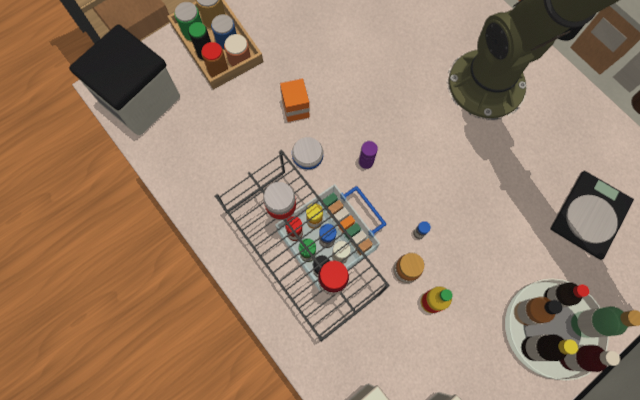

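View pics/side0.png

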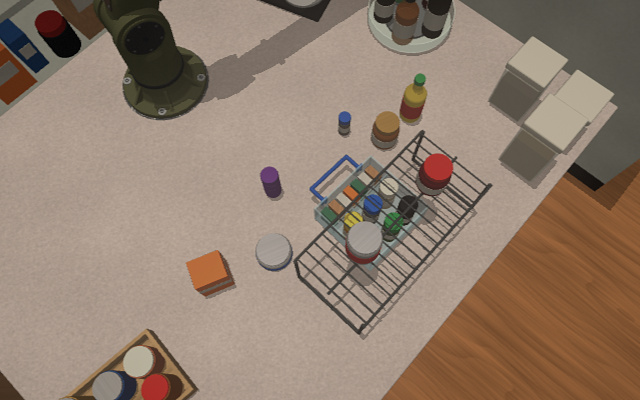

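The scene view shows the bin under the shelf, with its blue handle at about (365,210). Things that could be taken for the target:
- Yellow lid in the bin at scene (314,213) / side (353,222). This is the one to use.
- Mustard bottle at (436,300).
- Yellow-capped bottle on the turntable at (568,346).

The purple jar at (368,154) and the small blue jar at (424,229) stand loose as obstacles. Next is one close crop from both cameras.

```bash
python3 - <<'E'
import cv2,numpy as np
a=cv2.imread("pics/scene0.png")[130:350,210:450]; b=cv2.imread("pics/side0.png")[110:340,250:500]
f=lambda i:cv2.resize(i,(400,300*1),interpolation=cv2.INTER_CUBIC)
A=cv2.resize(cv2.imread("pics/scene0.png")[140:290,265:465],(800,600),interpolation=cv2.INTER_CUBIC)
B=cv2.resize(cv2.imread("pics/side0.png")[120:270,290:490],(800,600),interpolation=cv2.INTER_CUBIC)
cv2.imwrite("pics/a1.png",A);cv2.imwrite("pics/b1.png",B)
E
```

```text
(no output)
```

View pics/a1.png

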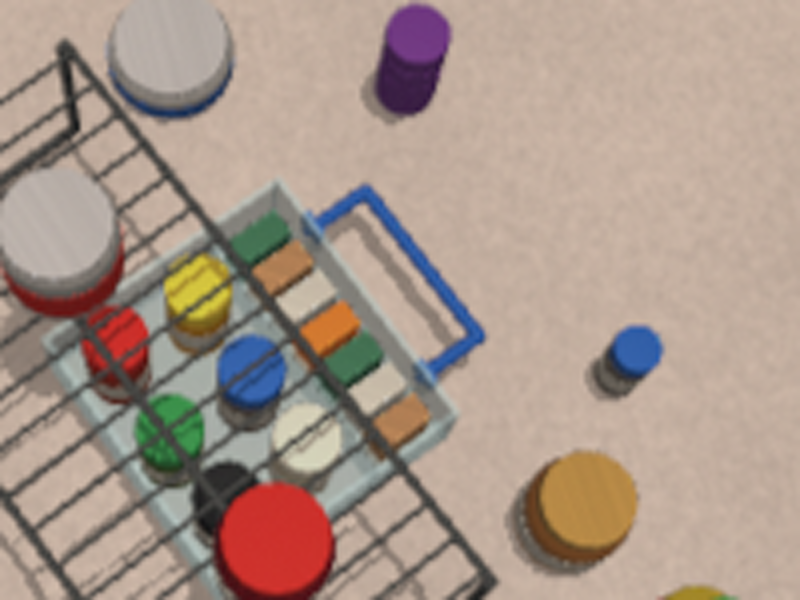

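View pics/b1.png

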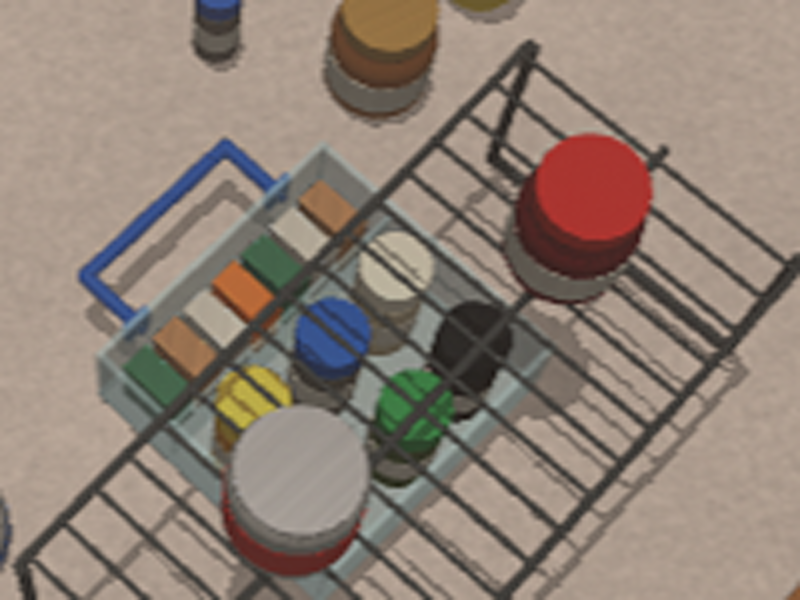

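The close crop confirms it: the yellow lid is at a1 (198,282), second in the pair at the tuna-can side, in the front row. The handle bar runs a1 (368,190)–(480,335), and its gap is clear.

```bash
cat > h.py <<'E'
import numpy as np
from cell import env
def ray(c,p):
    d=c["R"].T@[(p[0]-c["cx"])/c["fx"],(p[1]-c["cy"])/c["fy"],1]; return -c["R"].T@c["t"],d
def atz(c,p,z):
    o,d=ray(c,p); return o+d*(z-o[2])/d[2]
def tri(c1,p1,c2,p2):
    A=np.zeros((3,3));b=np.zeros(3)
    for c,p in((c1,p1),(c2,p2)):
        o,d=ray(c,p);d=d/np.linalg.norm(d);M=np.eye(3)-np.outer(d,d);A+=M;b+=M@o
    return np.linalg.solve(A,b)
E
python3 - <<'E'
from h import *
s,d=env.read_camera("scene"),env.read_camera("side")
P={"hR":((368,190),(88,275),.052),"hL":((480,335),(225,147),.052),"wR":((278,185),(100,362),.075),"wL":((455,412),(322,150),.075),
"rR":((65,47),(22,565),.15),"rL":((490,582),(530,48),.15),"yel":((198,282),(255,395),.104),"blue":((252,368),(334,335),.104),"white":((307,435),(396,265),.104),
"purple":((418,35),None,.08),"tuna":((172,45),None,.042),"smallblue":((635,352),(220,0),.05),"honey":((585,500),(385,0),.088),"soup":((57,222),(300,472),.238)}
for k,(a,b,z) in P.items():
    a=(265+a[0]/4,140+a[1]/4); m=[atz(s,a,z)]
    if b: b=(290+b[0]/4,120+b[1]/4); m+=[atz(d,b,z),tri(s,a,d,b)]
    print(k,*[x.round(3).tolist() for x in m])
E
```

```text
hR [0.516, 0.022, 0.052] [0.52, 0.023, 0.052] [0.518, 0.023, 0.054]
hL [0.523, 0.142, 0.052] [0.525, 0.141, 0.052] [0.523, 0.142, 0.05]
wR [0.566, -0.012, 0.075] [0.568, -0.018, 0.075] [0.563, -0.015, 0.061]
wL [0.573, 0.172, 0.075] [0.576, 0.169, 0.075] [0.574, 0.172, 0.07]
rR [0.63, -0.146, 0.15] [0.632, -0.146, 0.15] [0.631, -0.146, 0.15]
rL [0.64, 0.266, 0.15] [0.641, 0.266, 0.15] [0.64, 0.266, 0.149]
yel [0.652, 0.013, 0.104] [0.653, 0.018, 0.104] [0.654, 0.015, 0.113]
blue [0.66, 0.077, 0.104] [0.662, 0.075, 0.104] [0.66, 0.076, 0.1]
white [0.66, 0.13, 0.104] [0.661, 0.131, 0.104] [0.661, 0.13, 0.106]
purple [0.429, -0.034, 0.08]
tuna [0.551, -0.141, 0.042]
smallblue [0.452, 0.212, 0.05] [0.456, 0.216, 0.05] [0.456, 0.213, 0.058]
honey [0.55, 0.264, 0.088] [0.543, 0.266, 0.088] [0.548, 0.264, 0.092]
soup [0.715, -0.033, 0.238] [0.718, -0.035, 0.238] [0.716, -0.034, 0.235]
```

Measurements agree with the stated sizes:
- **Handle:** bar is 120 mm long, centre (0.521, 0.082), and the bin yaw is about −3°.
- **Wall:** front face at x ≈ 0.566, so the gap middle is at x ≈ 0.546.
- **Yellow jar:** lid at (0.653, 0.015). The shelf edge there is x ≈ 0.635, so the bin has to come out more than 43 mm. I will aim for about 70 mm.

First I travel high with the fingers closed.

>>> {"name": "send_rows", "arguments": {
  "xyz": [
    [-0.0125,-0.011,0],
    [-0.0255,-0.022,0],
    [-0.0255,-0.022,0],
    [-0.0255,-0.022,0],
    [-0.0255,-0.022,0],
    [-0.0255,-0.022,0],
    [-0.0255,-0.022,0],
    [-0.0255,-0.022,0],
    [-0.0255,-0.022,0],
    [-0.0255,-0.022,0],
    [-0.0255,-0.022,0],
    [-0.0255,-0.022,0],
    [-0.0255,-0.022,0],
    [-0.0255,-0.022,0],
    [-0.0255,-0.022,0],
    [-0.0255,-0.022,0],
    [-0.0255,-0.022,0],
    [-0.0255,-0.022,0],
    [-0.0125,-0.011,0],
    [0,0,0]
  ],
  "rotation": [
    [0,0,-0.01],
    [0,0,-0.01],
    [0,0,0],
    [0,0,0],
    [0,0,0],
    [0,0,0],
    [0,0,0],
    [0,0,0],
    [0,0,0],
    [0,0,0],
    [0,0,0],
    [0,0,0],
    [0,0,0],
    [0,0,0],
    [0,0,0],
    [0,0,0],
    [0,0,0],
    [0,0,0],
    [0,0,0],
    [0,0,0]
  ],
  "jaw": [0,0,0,0,0,0,0,0,0,0,0,0,0,0,0,0,0,0,0,0],
  "newtons": 5
}}

```text
time_s: 2.2
tool_pos: [0.5163, 0.1411, 0.2412]
tool_rot: [-179.9, 0.0, 167.0]
force: [-0.4, 0.2, 0.6]
grip_width: 0.0004
grasp_force: 0.0
```

>>> {"name": "send_rows", "arguments": {
  "xyz": [
    [0,0,0],
    [0,0,0],
    [0,0,0],
    [0,0,0],
    [0,0,0],
    [-0.0083,-0.0143,0],
    [-0.0083,-0.0143,0],
    [-0.0083,-0.0143,0],
    [-0.0083,-0.0143,0],
    [0,0,0.01],
    [0,0,0.02],
    [0,0,0.02],
    [0,0,0.02],
    [0,0,0.02],
    [0,0,0.02],
    [0,0,0.02],
    [0,0,0.01],
    [0,0,0],
    [0,0,0]
  ],
  "rotation": [
    [0,0,-0.035],
    [0,0,-0.035],
    [0,0,-0.035],
    [0,0,-0.035],
    [0,0,-0.035],
    [0,0,0],
    [0,0,0],
    [0,0,0],
    [0,0,0],
    [0,0,0],
    [0,0,0],
    [0,0,0],
    [0,0,0],
    [0,0,0],
    [0,0,0],
    [0,0,0],
    [0,0,0],
    [0,0,0],
    [0,0,0]
  ],
  "jaw": [0,0,0,0,0,0,0,0,0,0,0,0,0,0,0,0,0,0,0]
}}

```text
time_s: 4.1
tool_pos: [0.5457, 0.0863, 0.1016]
tool_rot: [180.0, 0.0, 177.4]
force: [0.9, 0.6, 1.0]
grip_width: 0.0006
grasp_force: 0.0
```

```bash
python3 - <<'E'
from cell import env
import cv2,numpy as np
w=env.read_camera("wrist")["image"]; s=env.read_camera("scene")["image"]
A=cv2.resize(s[140:290,265:465],(533,400),interpolation=cv2.INTER_CUBIC)
B=cv2.resize(w,(400,250)); B=cv2.copyMakeBorder(B,0,150,0,0,cv2.BORDER_CONSTANT)
cv2.imwrite("pics/c2.png",cv2.resize(np.hstack([A,B]),(800,343)))
print(env.get_obs()["tool_pos"])
E
```

```text
[0.54637784 0.08595463 0.10232895]
```

View pics/c2.png

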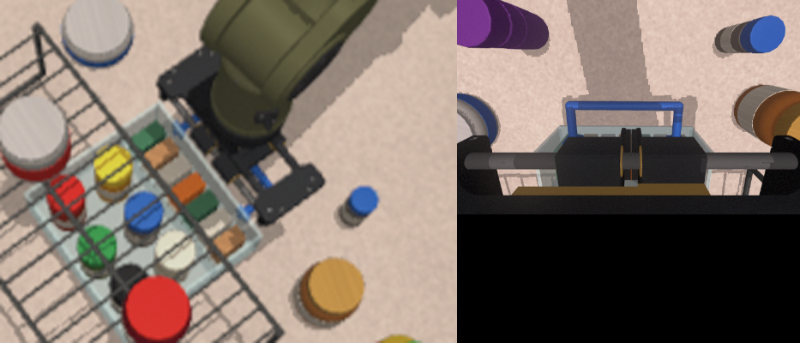

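The wrist view shows the bar (upper edge near row 104 of the picture) laterally centred on the closed fingers. Before going down I'll check the gap depth numerically from this camera.

```bash
python3 - <<'E'
from h import *
import cv2
w=env.read_camera("wrist"); cv2.imwrite("pics/w.png",w["image"])
def pr(X):
    c=w["R"]@np.array(X)+w["t"]; return (c[:2]/c[2]*[w["fx"],w["fy"]]+[w["cx"],w["cy"]]).round(0)
print(pr([.546,.086,.083]),pr([.521,.082,.052]),pr([.566,.13,.075]),pr([.57,.13,.075]),pr([.566,.13,.0]),pr([.526,.082,.052]))
hsv=cv2.cvtColor(w["image"],cv2.COLOR_BGR2HSV); m=cv2.inRange(hsv,(105,120,60),(125,255,255))
for u in (250,290,340,380):
    r=np.flatnonzero(m[:,u][:280]); print(u,r.min() if len(r) else 0,r.max() if len(r) else 0)
    if len(r): print(atz(w,(u,(r.min()+r.max())/2),.052).round(4))
for v in range(200,262,4): print(v,w["image"][v,228].tolist(),w["image"][v,350].tolist())
E
```

```text
[325. 257.] [316. 196.] [404. 280.] [404. 286.] [382. 231.] [317. 204.]
250 188 202
[0.5185 0.0428 0.052 ]
290 188 202
[0.5196 0.0665 0.052 ]
340 189 203
[0.5216 0.0961 0.052 ]
380 189 203
[0.5227 0.1199 0.052 ]
200 [125, 72, 54] [127, 74, 53]
204 [129, 134, 150] [129, 128, 144]
208 [131, 139, 160] [128, 140, 158]
212 [129, 138, 157] [126, 135, 153]
216 [132, 140, 160] [133, 143, 162]
220 [133, 141, 161] [129, 138, 157]
224 [132, 141, 161] [128, 137, 157]
228 [129, 138, 157] [132, 142, 161]
232 [125, 132, 146] [132, 140, 160]
236 [157, 154, 148] [156, 154, 147]
240 [157, 157, 147] [154, 154, 147]
244 [156, 153, 148] [156, 155, 147]
248 [120, 122, 112] [141, 139, 131]
252 [93, 54, 40] [89, 94, 80]
256 [35, 38, 40] [41, 36, 40]
260 [43, 41, 42] [36, 33, 36]
```

The bar is confirmed at x = 0.521, and the wall foot is within 3 px of prediction, so the gap centre is at 0.546. Going down into the gap.

>>> {"name": "send_rows", "arguments": {
  "xyz": [
    [0,-0.004,0.005],
    [0,0,0.008],
    [0,0,0.008],
    [0,0,0.008],
    [0,0,0.008],
    [0,0,0.008],
    [0,0,0.007],
    [0,0,0],
    [0,0,0]
  ],
  "rotation": [
    [0,0,0],
    [0,0,0],
    [0,0,0],
    [0,0,0],
    [0,0,0],
    [0,0,0],
    [0,0,0],
    [0,0,0],
    [0,0,0]
  ],
  "jaw": [0,0,0,0,0,0,0,0,0]
}}

```text
time_s: 5.15
tool_pos: [0.5455, 0.0814, 0.0491]
tool_rot: [-180.0, -0.0, 177.4]
force: [0.8, -0.6, 0.3]
grip_width: 0.0003
grasp_force: 0.0
```

>>> {"name": "send_rows", "arguments": {
  "xyz": [
    [0.003,0,0],
    [0.003,0,0],
    [0.003,0,0],
    [0.003,0,0],
    [0.003,0,0],
    [0.003,0,0],
    [0.003,0,0],
    [0.003,0,0],
    [0.003,0,0],
    [0.003,0,0]
  ],
  "rotation": [
    [0,0,0],
    [0,0,0],
    [0,0,0],
    [0,0,0],
    [0,0,0],
    [0,0,0],
    [0,0,0],
    [0,0,0],
    [0,0,0],
    [0,0,0]
  ],
  "jaw": [0,0,0,0,0,0,0,0,0,0]
}}

```text
time_s: 6.15
tool_pos: [0.5159, 0.0828, 0.0496]
tool_rot: [180.0, 0.1, 177.4]
force: [4.8, -0.6, -0.5]
grip_width: 0.0004
grasp_force: 2.5
```

The bin is sliding at about 5 N. I'll continue for about 50 mm more.

>>> {"name": "send_rows", "arguments": {
  "xyz": [
    [0.003,0,0],
    [0.003,0,0],
    [0.003,0,0],
    [0.003,0,0],
    [0.003,0,0],
    [0.003,0,0],
    [0.003,0,0],
    [0.003,0,0],
    [0.003,0,0],
    [0.003,0,0],
    [0.003,0,0],
    [0.003,0,0],
    [0.003,0,0],
    [0.003,0,0],
    [0.003,0,0],
    [0.003,0,0],
    [0.002,0,0],
    [0.001,0,0],
    [0,0,0],
    [0,0,0]
  ],
  "rotation": [
    [0,0,0],
    [0,0,0],
    [0,0,0],
    [0,0,0],
    [0,0,0],
    [0,0,0],
    [0,0,0],
    [0,0,0],
    [0,0,0],
    [0,0,0],
    [0,0,0],
    [0,0,0],
    [0,0,0],
    [0,0,0],
    [0,0,0],
    [0,0,0],
    [0,0,0],
    [0,0,0],
    [0,0,0],
    [0,0,0]
  ],
  "jaw": [0,0,0,0,0,0,0,0,0,0,0,0,0,0,0,0,0,0,0,0]
}}

```text
time_s: 8.15
tool_pos: [0.4648, 0.0852, 0.0495]
tool_rot: [180.0, 0.0, 177.4]
force: [5.1, -0.4, 2.0]
grip_width: 0.0004
grasp_force: 2.2
```

```bash
python3 - <<'E'
from h import *
import cv2
s,d=env.read_camera("scene"),env.read_camera("side")
A=cv2.resize(s["image"][140:290,265:465],(400,300)[:2],interpolation=cv2.INTER_CUBIC);B=cv2.resize(d["image"][120:270,290:490],(400,300),interpolation=cv2.INTER_CUBIC)
cv2.imwrite("pics/d3.png",np.hstack([A,B]))
ps=[]
for c in(s,d):
    h=cv2.cvtColor(c["image"],cv2.COLOR_BGR2HSV); m=cv2.inRange(h,(24,130,110),(33,255,255)); m=cv2.morphologyEx(m,cv2.MORPH_CLOSE,np.ones((5,5)))
    n,_,st,ce=cv2.connectedComponentsWithStats(m)
    for i in range(1,n):
        if st[i,4]>60: print(st[i].tolist(),ce[i].round(1),atz(c,ce[i],.104).round(4))
E
```

```text
[330, 188, 17, 17, 223] [337.5 195.9] [0.5828 0.0194 0.104 ]
[560, 340, 18, 14, 190] [569.3 346.6] [0.3955 0.6309 0.104 ]
[321, 190, 19, 18, 247] [330.1 198.6] [0.5815 0.0185 0.104 ]
```

View pics/d3.png

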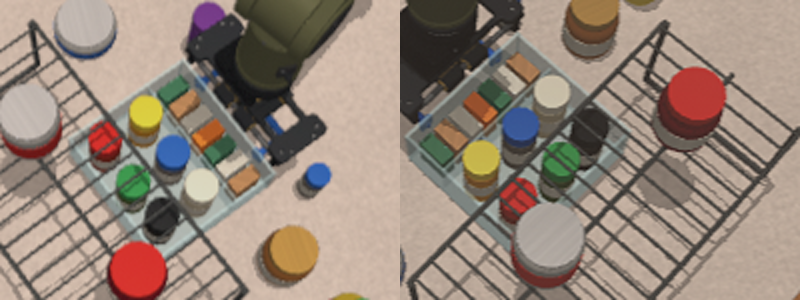

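The yellow lid now stands clear of the shelf at (0.582, 0.019) in both cameras. That is about 52 mm in front of the edge, with all jars upright. Now I back off the bar, rise straight out of the gap, and then travel to above the lid.

>>> {"name": "send_rows", "arguments": {
  "xyz": [
    [-0.002,0,0],
    [-0.003,0,0],
    [-0.003,0,0],
    [-0.001,0,0],
    [0,0,0],
    [0,0,-0.005],
    [0,0,-0.01],
    [0,0,-0.02],
    [0,0,-0.02],
    [0,0,-0.02],
    [0,0,-0.02],
    [0,0,-0.02],
    [0,0,-0.02],
    [0,0,-0.015],
    [0,0,-0.005],
    [0,0,0],
    [0,0,0]
  ],
  "rotation": [
    [0,0,0],
    [0,0,0],
    [0,0,0],
    [0,0,0],
    [0,0,0],
    [0,0,0],
    [0,0,0],
    [0,0,0],
    [0,0,0],
    [0,0,0],
    [0,0,0],
    [0,0,0],
    [0,0,0],
    [0,0,0],
    [0,0,0],
    [0,0,0],
    [0,0,0]
  ],
  "jaw": [0,0,0,0,0,0,0,0,0,0,0,0,0,0,0,0,0]
}}

```text
time_s: 9.95
tool_pos: [0.4732, 0.0846, 0.2038]
tool_rot: [-180.0, -0.0, 177.4]
force: [-0.3, 0.6, -1.1]
grip_width: 0.0001
grasp_force: 0.0
```

>>> {"name": "send_rows", "arguments": {
  "xyz": [
    [-0.007,-0.0038,0],
    [-0.014,-0.0076,0],
    [-0.014,-0.0076,0],
    [-0.014,-0.0076,0],
    [-0.014,-0.0076,0],
    [-0.014,-0.0076,0],
    [-0.014,-0.0076,0],
    [-0.014,-0.0076,0],
    [-0.007,-0.0038,0],
    [0,0,0],
    [0,0,0]
  ],
  "rotation": [
    [0,0,0],
    [0,0,0],
    [0,0,0],
    [0,0,0],
    [0,0,0],
    [0,0,0],
    [0,0,0],
    [0,0,0],
    [0,0,0],
    [0,0,0],
    [0,0,0]
  ],
  "jaw": [0,0,0,0,0,0,0,0,0,0,0]
}}

```text
time_s: 11.05
tool_pos: [0.5822, 0.019, 0.2037]
tool_rot: [-180.0, -0.1, 177.4]
force: [-0.2, 0.5, 0.2]
grip_width: 0.0004
grasp_force: 0.0
```

```bash
python3 - <<'E'
from h import *
import cv2
for n in("scene","side"):
    c=env.read_camera(n);h=cv2.cvtColor(c["image"],cv2.COLOR_BGR2HSV); m=cv2.morphologyEx(cv2.inRange(h,(24,130,110),(33,255,255)),cv2.MORPH_CLOSE,np.ones((5,5)))
    k,_,st,ce=cv2.connectedComponentsWithStats(m)
    for i in range(1,k):
        if st[i,4]>60: print(n,st[i].tolist(),atz(c,ce[i],.104).round(4))
print(env.get_obs()["tool_pos"])
E
```

```text
scene [428, 287, 24, 18, 80] [0.5547 0.3588 0.104 ]
scene [560, 340, 18, 14, 188] [0.3956 0.6309 0.104 ]
[0.58215339 0.01942191 0.20409282]
```

The tool is over the lid position, and the gripper now hides the lid from both cameras. Descending to about 40 mm above it, with a two-second stay.

>>> {"name": "send_rows", "arguments": {
  "xyz": [
    [0,0,0.005],
    [0,0,0.01],
    [0,0,0.01],
    [0,0,0.01],
    [0,0,0.01],
    [0,0,0.008],
    [0,0,0.005],
    [0,0,0],
    [0,0,0]
  ],
  "rotation": [
    [0,0,0],
    [0,0,0],
    [0,0,0],
    [0,0,0],
    [0,0,0],
    [0,0,0],
    [0,0,0],
    [0,0,0],
    [0,0,0]
  ],
  "jaw": [0,0,0,0,0,0,0,0,0]
}}

```text
time_s: 12.05
tool_pos: [0.5829, 0.0188, 0.1464]
tool_rot: [180.0, 0.0, 177.4]
force: [0.3, -0.4, 0.6]
grip_width: 0.0006
grasp_force: 0.0
```

```bash
python3 - <<'E'
from h import *
import cv2
I=[env.read_camera(n)["image"] for n in("scene","side","wrist")]
cv2.imwrite("pics/e4.png",np.hstack([cv2.resize(I[0][140:290,265:465],(266,200)),cv2.resize(I[1][120:270,290:490],(266,200)),cv2.resize(I[2],(266,200))]))
print(env.get_obs()["tool_pos"],env.get_obs()["force"])
E
```

```text
[0.58308456 0.0188324  0.14680917] [ 0.47871352  0.88881906 -0.47244595]
```

View pics/e4.png

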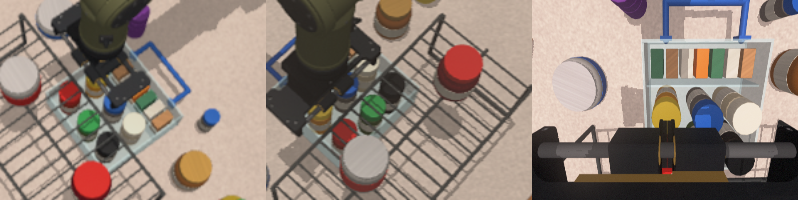

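All three views show the fingertips above the yellow lid: in the wrist panel both are at column ~667. The bin is flat, the jars are upright and nothing is in contact. Holding two seconds.

>>> {"name": "send_rows", "arguments": {
  "xyz": [
    [0,0,0],
    [0,0,0],
    [0,0,0],
    [0,0,0],
    [0,0,0],
    [0,0,0],
    [0,0,0],
    [0,0,0],
    [0,0,0],
    [0,0,0],
    [0,0,0],
    [0,0,0],
    [0,0,0],
    [0,0,0],
    [0,0,0],
    [0,0,0],
    [0,0,0],
    [0,0,0],
    [0,0,0],
    [0,0,0]
  ],
  "rotation": [
    [0,0,0],
    [0,0,0],
    [0,0,0],
    [0,0,0],
    [0,0,0],
    [0,0,0],
    [0,0,0],
    [0,0,0],
    [0,0,0],
    [0,0,0],
    [0,0,0],
    [0,0,0],
    [0,0,0],
    [0,0,0],
    [0,0,0],
    [0,0,0],
    [0,0,0],
    [0,0,0],
    [0,0,0],
    [0,0,0]
  ],
  "jaw": [0,0,0,0,0,0,0,0,0,0,0,0,0,0,0,0,0,0,0,0]
}}

```text
time_s: 14.2
tool_pos: [0.5827, 0.0189, 0.1463]
tool_rot: [180.0, -0.0, 177.4]
force: [0.6, -0.2, 0.9]
grip_width: 0.0005
grasp_force: 0.0
```

```bash
python3 -c "
from cell import env
print(env.get_obs()['tool_pos']); print(env.sign_off())"
```

```text
[0.58266001 0.01886254 0.14626506]
the job is handed in; nothing more can be done
None
```

The job is handed in, with no verdict returned: I slid the bin out about 70 mm at about 5 N, putting the yellow-lidded jar about 52 mm clear of the shelf edge, and the fingertips held for two seconds and finished about 23 mm above its lid, touching nothing.

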